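Shut down the packing bench at its switch box

ROBOT

A 6-joint arm with a two-finger parallel gripper is mounted at the origin on a cart in front of the work surface, level with it; the furniture and walls round the work are solid. World frame = base frame: x ahead of the robot, y to its left, z up, the work surface at z = 0. Lengths are in m, angles in degrees, forces in N, time in s.
With the tool pointing down it reaches from about 0.25 to 0.725 m from the base axis. Payload 9.7 kg.
Tool frame: the origin (TCP) lies at the very end of the fingers, on their centre line; the grasp point (between the pads) lies 19 mm behind it; z points along the fingers, y is the direction in which the jaws open and shut (so a half turn about z gives the same grasp; the last joint's range is limited). The gripper opens to 85 mm and grips with 20 to 120 N. Pads are 22 mm wide; open, the fingers measure 114 mm over their backs; the gripper's body (76 mm by 85 mm) begins 54 mm behind the grasp point. The pads swing forward as they close: fully open they stand 13 mm farther back than shut.
Start: joints at [72.365, 4.979, 10.078, 95.1, 0, 90], TCP at [0.167, 0.524, 0.231] pointing down, gripper open.
Joint ranges: [-179.16, 179.16], [-48.56, 103.87], [-65.8, 70.77], [-126.05, 130.52], [-82.76, 87.17], [-180, 180]. Speed limits (degrees/s): [127.2, 127.2, 147.25, 180, 180, 180].

INTERFACE

Orientations are given as [roll, pitch, yaw] about the fixed x, y, z axes, in that order (R = Rz(yaw) Ry(pitch) Rx(roll)).
In Python, from workcell import bot gives the robot as it stands. The module is installed in compiled form; this text tells all that it offers.
- The arm moves only by the tool arm_command, never from a script. Its argument "increments" is a list of rows, each a list of 7 numbers: the gripper command: -1 is fully open, 1 is shut, values between are in proportion, then the shift along the tool's x, y, z in cm, then the turn, a rotation vector about the tool's x, y, z in degrees. In form: [[gripper, x, y, z, rx, ry, rz], ...]. A call has 1 to 10 rows; each row shifts and turns the commanded pose from where the row before left it, along the tool's axes as they then stand; what a row does not reach is not made up. A row lasts 1/8 s, in which the tool goes at most 62.5 mm and 10.7 degrees, less where a joint would pass 70% of its speed; a pose out of reach is approached as far as the arm can. A call is refused whole if a number of a shift passes 6.25 or a number of a turn 10.7, either way. A call with a gripper value outside its range is refused whole. The fingers move at their own pace and stop on an object; "grip_force" is the grip in N (left out, the last holds). Time passes only in rows, so rows that do not move let the fingers close. It gives the time, the measured TCP pose, the force and the opening at its end, in the units of the state.
- bot.get_obs(): the state, without advancing time (a new reading comes with each control period).
- bot.camera(name): name is "side" or "top"; returns a dict with "color" (480x640x3 uint8, red, green, blue), "fx", "fy", "cx", "cy" (pixels), "k1" (the pictures are not rectified: a ray, as slopes to the right and down, at radius r is drawn at 1 + k1 r^2 times it, then the intrinsics apply), "origin" and "attitude" of the camera in the world. Camera axes: x right, y up, looking along -z (the intrinsics and any distortion apply to the point x, -y, -z); pixel columns grow to the right and rows downward; lengths in m; the calibration is good to about 2 mm. A picture is of the moment at which its call begins. There is no depth.
- bot.job_done(): hands the job in, once; it reports no verdict.
The state is a dict: "time": time; "q": joint angles; "qd": joint speeds; "joint_efforts": joint torques, N m; "ee_pos": TCP position; "tcp_rot": TCP orientation; "wrist_force": force on the tool from outside, world axes, zero at the start; "torque": the same for the moment, N m; "opening": finger opening in m.
Only numpy, scipy, OpenCV 4.12 (cv2) and the standard library are available. Lean on these libraries where they do the work, as an engineer would, in place of code of your own. Each camera call takes 0.05 s, during which the arm holds its last target. There are 200 camera calls.

TASK

Shut the packing bench down at the grey switch box: press the raised far half of the narrow rocker all the way down, then that of the medium-width rocker, then that of the wide main rocker, each switched off before the next is moved. Leave the round rocker on, and leave the stapler, the tape measure and the phone where they are. The whole job is done by pressing with the closed fingertips; nothing is to be picked up.

Things in the scene. Friction and masses are not known exactly. Their poses are not given: they have to be found in the camera images.
- switch_box: Grey painted metal box screwed to the table, 104 mm (x) by 262 mm (y), top at 45 mm above the table; a steel foot 4 mm high reaches 20 mm beyond each end. Origin at the centre of its underside; x points away from the robot, y to the left. Four rockers in a row, in places at y = -93, -31, +31, +93 mm, x = 0, order varying; all on at the start. No rocker rises more than 16 mm above the box top.
- narrow_rocker (a joint): Narrow rocker, turning about the box's cross axis (box y) at its middle: -0.20 rad = on (far half raised, as at the start, -0.20 to -0.17), +0.20 = off (far half pressed down). It stays where it is left; no spring. Pressing the far half near its end takes about 4 to 5 N; at +0.20 it meets a hard stop.
- medium_rocker (a joint): Medium-width rocker, turning about the box's cross axis (box y) at its middle: -0.20 rad = on (far half raised, as at the start, -0.20 to -0.17), +0.20 = off (far half pressed down). It stays where it is left; no spring. Pressing the far half near its end takes about 4 to 5 N; at +0.20 it meets a hard stop.
- wide_rocker (a joint): Wide main rocker, turning about the box's cross axis (box y) at its middle: -0.20 rad = on (far half raised, as at the start, -0.20 to -0.17), +0.20 = off (far half pressed down). It stays where it is left; no spring. Pressing the far half near its end takes about 4 to 5 N; at +0.20 it meets a hard stop.
- round_rocker (a joint): Round rocker, must stay on: the same movement and values as the others (-0.20 on, +0.20 off), but a flat round cap.
- narrow_press (a point): Press point in the middle of the top of the far half of the narrow rocker; it moves with the rocker, 17 mm from the rocker's middle line towards box +x. The rocker's black cap is 18 mm wide (box y) and 48 mm long (box x), its top a shallow V, the far half 24 mm long. This point is 12 mm above the box top when on and 5 mm above it when off; the far half is then level with box top. Axes: x away from the robot along the cap, sloping with it, y to the left.
- medium_press (a point): Press point in the middle of the top of the far half of the medium-width rocker; it moves with the rocker, 17 mm from the rocker's middle line towards box +x. The rocker's black cap is 30 mm wide (box y) and 48 mm long (box x), its top a shallow V, the far half 24 mm long. This point is 12 mm above the box top when on and 5 mm above it when off; the far half is then level with box top. Axes: x away from the robot along the cap, sloping with it, y to the left.
- wide_press (a point): Press point in the middle of the top of the far half of the wide rocker; it moves with the rocker, 17 mm from the rocker's middle line towards box +x. The rocker's black cap is 44 mm wide (box y) and 48 mm long (box x), its top a shallow V, the far half 24 mm long. This point is 12 mm above the box top when on and 5 mm above it when off; the far half is then level with box top. Axes: x away from the robot along the cap, sloping with it, y to the left.
- round_center (a point): Centre of the top of the round rocker's flat black cap, 42 mm across, 5 mm above the box top.
- tape_measure: Orange tape measure, 37x73x56 mm, loose, beyond the left end of the box, a bystander. Origin at the centre of its underside.
- stapler: Blue and black stapler, 34x136x50 mm, loose, behind the box, a bystander. Origin at the centre of its underside.
- phone: Black phone lying flat, 138x69x8 mm, loose, beyond the right end of the box, a bystander. Origin at the centre of its underside.

How it is judged (in metres and radians):
On the way, in this order (a step that is already met when the one before it is completed fails the run):
1. the narrow rocker is off (value of joint narrow_rocker above 0.14 rad), for 0.1 s.
2. the medium rocker is off (value of joint medium_rocker above 0.14 rad), for 0.1 s.
3. the wide rocker is off (value of joint wide_rocker above 0.14 rad), for 0.1 s.
At the end, for the whole second after the job is handed in: The narrow, medium-width and wide rockers are off (each beyond +0.14 of its 0.20 rad), the round rocker is still on (below -0.10 rad), and stapler, tape measure and phone are within 20 mm of where they were (value of joint each of narrow_rocker, medium_rocker, wide_rocker above 0.14 rad and value of joint round_rocker below -0.1 rad and distance of each of tape_measure, stapler, phone from where it was at the start of the episode below 0.02 m); the robot touches nothing.
It fails at once if the medium-width rocker is moved towards off before the narrow one is off (value of joint medium_rocker above -0.08 rad and value of joint narrow_rocker below 0.12 rad).
It fails at once if the wide rocker is moved towards off before the medium-width and narrow ones are off (value of joint wide_rocker above -0.08 rad and value of joint any of medium_rocker, narrow_rocker below 0.12 rad).
It fails at once if the round rocker is moved from on (value of joint round_rocker above -0.1 rad).
It fails at once if the tape measure, the stapler or the phone is pushed away or lifted (distance of any of tape_measure, stapler, phone from where it was at the start of the episode above 0.02 m).
It also fails if it takes over 40 s, if anything falls off the work surface, if the arm or the gripper's body presses on something with over 40 N, if the wrist force passes 120 N, or if a joint passes its speed limit or range.

## Working session

There is one attempt and no reset: what is moved stays moved. The work goes in short steps, Python scripts to look and compute and a tool call to move; the robot and the scene stay as the last step left them, time stands still between calls to the robot, and variables do not carry over. Pictures are saved under pics/ and viewed, about 8 in all and at most 12, crops included, and the job is handed in when it is done.

Besides the shell and the picture viewer there is one more tool, called by a JSON object that holds its "fn" and its "kwargs", one argument or row to a line. arm_command: Moves the arm, as the interface text tells. Its arguments: {"type":"object","properties":{"increments":{"type":"array"},"grip_force":{"type":"number"}},"required":["increments"]}

```bash
mkdir -p pics; cat > h.py <<'E'
import numpy as np, cv2
from scipy.spatial.transform import Rotation as R
from workcell import bot
def snap(cam,name):
    c=bot.camera(cam); cv2.imwrite(f'pics/{name}.png',c['color'][:,:,::-1]); return c
def att(c):
    a=np.array(c['attitude'],float)
    return a if a.shape==(3,3) else R.from_euler('xyz',a,degrees=True).as_matrix()
def ray(c,u,v):
    K=np.array([[c['fx'],0,c['cx']],[0,c['fy'],c['cy']],[0,0,1.]])
    p=cv2.undistortPoints(np.array([[[u,v]]],float),K,np.array([c['k1'],0,0,0.]))[0,0]
    return att(c)@np.array([p[0],-p[1],-1])
def hit(c,u,v,z):
    o=np.array(c['origin'],float); d=ray(c,u,v); return o+d*(z-o[2])/d[2]
def proj(c,P):
    p=att(c).T@(np.array(P,float)-np.array(c['origin'],float)); x,y=p[0]/-p[2],-p[1]/-p[2]
    s=1+c['k1']*(x*x+y*y); return c['cx']+c['fx']*x*s, c['cy']+c['fy']*y*s
E
python3 - <<'E'
from h import *
for n in('top','side'):
    c=snap(n,n+'0'); print({k:v for k,v in c.items() if k!='color'})
print(bot.get_obs())
E
```

```text
{'fx': 494.01965972721325, 'fy': 494.01965972721325, 'cx': 323.03298067909986, 'cy': 236.7799737649222, 'k1': -0.0927516841056466, 'origin': array([0.42120509, 0.00578532, 0.89766201]), 'attitude': array([  8.44729817,   1.21900539, -89.37330447])}
{'fx': 461.2712549960395, 'fy': 461.2712549960395, 'cx': 310.56671116966135, 'cy': 241.74523438292346, 'k1': -0.04415996774606273, 'origin': array([ 0.30797353, -0.60749108,  0.59694266]), 'attitude': array([ 51.77404261,  -0.8797324 , -20.52363084])}
{'time': 0.1, 'q': array([ 7.23652883e+01,  5.00769654e+00,  1.00383950e+01,  9.50984288e+01,
       -1.68111251e-03,  8.99995403e+01]), 'qd': array([-0.02306368, -0.03813749,  0.13761204,  0.05555936, -0.01950233,
        0.05443898]), 'joint_efforts': array([-2.52056952e-04, -5.21560013e+01,  4.65654373e+01,  1.59479713e-02,
        2.57415832e-05, -1.23082813e-05]), 'ee_pos': array([0.16656803, 0.52395972, 0.23065101]), 'tcp_rot': array([-1.79932270e+02,  1.68056791e-03,  1.62365750e+02]), 'wrist_force': array([ 0.63754364, -0.29106799, -0.21133856]), 'torque': array([-0.03201611, -0.04243762, -0.0195331 ]), 'opening': 0.08537745241602405}
```

View pics/top0.png

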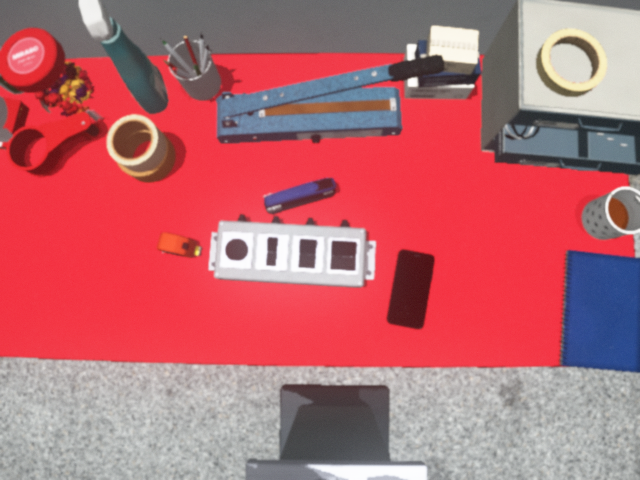

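View pics/side0.png

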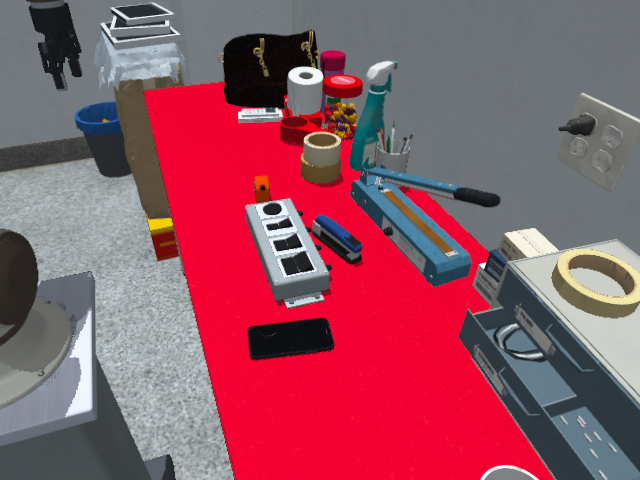

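The box runs from about (213,225) to (370,280) in the top view. From left to right the rockers are round (237,250), narrow (272,252), medium (308,254) and wide (343,255). I'll enlarge the crops next.

```bash
python3 - <<'E'
import cv2,numpy as np
a=cv2.imread('pics/top0.png')[205:300,200:390]; a=cv2.resize(a,None,fx=4,fy=4,interpolation=cv2.INTER_CUBIC)
cv2.imwrite('pics/c1.png',a)
b=cv2.imread('pics/side0.png')[190:310,230:350]; cv2.imwrite('pics/c2.png',cv2.resize(b,None,fx=5,fy=5,interpolation=cv2.INTER_CUBIC))
E
```

```text
(no output)
```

View pics/c1.png

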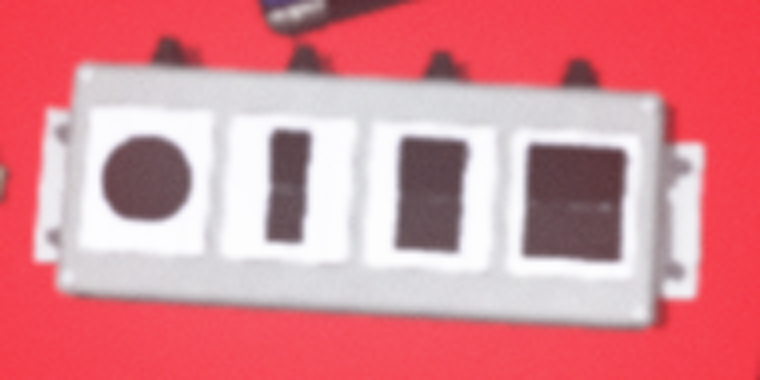

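View pics/c2.png

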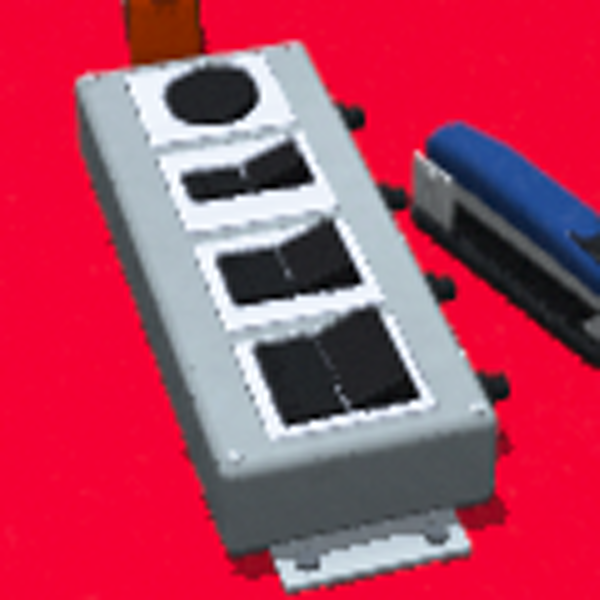

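The crop shows the V valleys at about narrow (288,188), medium (430,198) and wide (575,208) in the top crop. In the side crop they are at (242,172), (287,265) and (335,367).

```bash
python3 - <<'E'
from h import *
T=bot.camera('top');S=bot.camera('side')
t=lambda p:(200+(p[0]-1.5)/4,205+(p[1]-1.5)/4); s=lambda p:(230+(p[0]-2)/5,190+(p[1]-2)/5)
for n,p in dict(TL=(80,65),TR=(662,95),BR=(655,324),BL=(62,290)).items(): print(n,hit(T,*t(p),.045).round(4))
for n,p in dict(TL=(292,43),TR=(490,410),BR=(232,460),BL=(80,80)).items(): print('s',n,hit(S,*s(p),.045).round(4))
for n,p,q in (('round',(147,178),(212,95)),('nar',(288,188),(242,172)),('med',(430,198),(287,265)),('wide',(575,208),(335,367))):
    print(n,hit(T,*t(p),.05).round(4),hit(S,*s(q),.05).round(4))
print('stapler',[hit(T,*p,.03).round(3) for p in((264,205),(335,182),(270,212))])
E
```

```text
TL [0.5747 0.2086 0.045 ]
TR [ 0.5631 -0.0481  0.045 ]
BR [ 0.4633 -0.045   0.045 ]
BL [0.4752 0.2125 0.045 ]
s TL [0.569  0.2071 0.045 ]
s TR [ 0.5601 -0.0451  0.045 ]
s BR [ 0.4655 -0.0391  0.045 ]
s BL [0.4742 0.2093 0.045 ]
round [0.524  0.1758 0.05  ] [0.5222 0.1726 0.05  ]
nar [0.5202 0.114  0.05  ] [0.5177 0.1158 0.05  ]
med [0.5164 0.0524 0.05  ] [0.5159 0.0524 0.05  ]
wide [ 0.5126 -0.0103  0.05  ] [ 0.5137 -0.0099  0.05  ]
stapler [array([0.607, 0.133, 0.03 ]), array([0.65 , 0.005, 0.03 ]), array([0.594, 0.121, 0.03 ])]
```

{"fn": "arm_command", "kwargs": {
  "increments": [
    [1, 0, 0, 0, 0, 0, -7.6],
    [1, -3.1, -2.4, 0, 0, 0, 0],
    [1, -3.1, -2.4, 0, 0, 0, 0],
    [1, -3.1, -2.4, 0, 0, 0, 0],
    [1, -3.1, -2.4, 0, 0, 0, 0],
    [1, -3.1, -2.4, 0, 0, 0, 0],
    [1, -3.1, -2.4, 0, 0, 0, 0],
    [1, -3.1, -2.4, 0, 0, 0, 0],
    [1, -3.1, -2.4, 0, 0, 0, 0],
    [1, -3.1, -2.4, 0, 0, 0, 0]
  ],
  "grip_force": 40
}}

```text
time: 1.45
ee_pos: [0.4044, 0.2617, 0.2312]
tcp_rot: [-180.0, 0.0, 170.0]
wrist_force: [0.7, -0.2, 0.6]
opening: -0.0
```

{"fn": "arm_command", "kwargs": {
  "increments": [
    [1, -3.12, -2.47, 0, 0, 0, 0],
    [1, -3.12, -2.47, 0, 0, 0, 0],
    [1, -3.12, -2.47, 0, 0, 0, 0],
    [1, -3.12, -2.47, 0, 0, 0, 0],
    [1, -3.12, -2.47, 0, 0, 0, 0],
    [1, 0, 0, 4, 0, 0, 0],
    [1, 0, 0, 4, 0, 0, 0],
    [1, 0, 0, 4, 0, 0, 0],
    [1, 0, 0, 3, 0, 0, 0],
    [1, 0, 0, 0, 0, 0, 0]
  ]
}}

```text
time: 2.7
ee_pos: [0.5343, 0.1137, 0.079]
tcp_rot: [-179.9, -0.2, 170.0]
wrist_force: [-0.1, -0.2, 0.8]
opening: -0.0001
```

```bash
python3 - <<'E'
from h import *
a=snap('side','s1');o=bot.get_obs();print(o['ee_pos'],o['q'],proj(a,o['ee_pos']),proj(a,[.536,.114,.057]))
cv2.imwrite('pics/c3.png',cv2.resize(cv2.imread('pics/s1.png')[150:310,210:370],None,fx=3.5,fy=3.5,interpolation=cv2.INTER_CUBIC))
E
```

```text
[0.53527326 0.11392727 0.08102314] [ 1.20153246e+01  4.42962527e+00 -7.12213821e+00  7.85421381e+01
  3.50073542e-04  2.20501609e+01] (np.float64(286.3177434440663), np.float64(210.09969881880448)) (np.float64(286.85281383168166), np.float64(219.90128392801552))
```

View pics/c3.png

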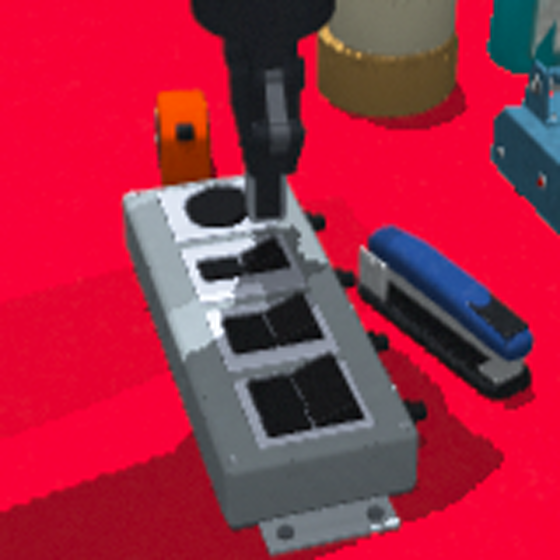

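The closed fingertips are at about (267,215) in the crop, over the narrow rocker and clear of the others. This agrees with the projection, so I'll press.

{"fn": "arm_command", "kwargs": {
  "increments": [
    [1, -0.2, 0, 1, 0, 0, 0],
    [1, 0, 0, 0.7, 0, 0, 0],
    [1, 0, 0, 0.5, 0, 0, 0],
    [1, 0, 0, 0.5, 0, 0, 0],
    [1, 0, 0, 0.4, 0, 0, 0],
    [1, 0, 0, 0, 0, 0, 0]
  ]
}}

```text
time: 3.5
ee_pos: [0.5388, 0.1138, 0.0511]
tcp_rot: [180.0, 0.1, 170.0]
wrist_force: [3.7, -0.8, 3.3]
opening: -0.0005
```

{"fn": "arm_command", "kwargs": {
  "increments": [
    [1, 0, 0, 0.15, 0, 0, 0],
    [1, 0, 0, 0.15, 0, 0, 0],
    [1, 0, 0, 0, 0, 0, 0]
  ]
}}

```text
time: 3.88
ee_pos: [0.5389, 0.1138, 0.05]
tcp_rot: [179.9, 0.2, 170.0]
wrist_force: [-0.7, -0.1, 19.4]
opening: -0.0003
```

Force rose to 19 N at z = 0.050, which is the hard stop. I'll lift, move over the medium rocker and look.

{"fn": "arm_command", "kwargs": {
  "increments": [
    [1, 0, 0, -1.5, 0, 0, 0],
    [1, 0, 0, -2, 0, 0, 0],
    [1, -0.25, -2.0, 0, 0, 0, 0],
    [1, -0.25, -2.1, 0, 0, 0, 0],
    [1, -0.25, -2.1, 0, 0, 0, 0],
    [1, 0, 0, 0, 0, 0, 0]
  ]
}}

```text
time: 4.62
ee_pos: [0.5335, 0.0495, 0.0813]
tcp_rot: [-180.0, -0.1, 169.8]
wrist_force: [0.2, 0.1, -0.1]
opening: 0.0002
```

```bash
python3 - <<'E'
from h import *
snap('side','s2');o=bot.get_obs();print(o['ee_pos'],o['wrist_force'])
cv2.imwrite('pics/c4.png',cv2.resize(cv2.imread('pics/s2.png')[170:310,220:360],None,fx=4,fy=4,interpolation=cv2.INTER_CUBIC))
E
```

```text
[0.53372546 0.05033238 0.08145821] [-0.55312044  0.37279265  0.94839539]
```

View pics/c4.png

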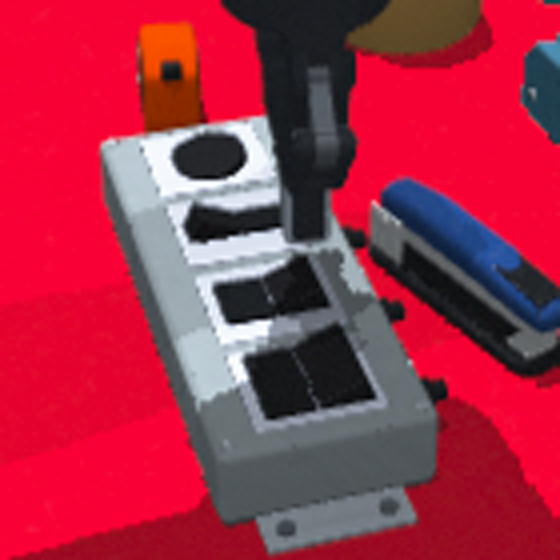

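The narrow rocker is off: its near half stands up at about (205,212). The round and medium rockers are unchanged. I'll press the medium rocker.

{"fn": "arm_command", "kwargs": {
  "increments": [
    [1, -0.1, 0.1, 1, 0, 0, 0],
    [1, 0, 0, 0.7, 0, 0, 0],
    [1, 0, 0, 0.5, 0, 0, 0],
    [1, 0, 0, 0.5, 0, 0, 0],
    [1, 0, 0, 0.4, 0, 0, 0],
    [1, 0, 0, 0.2, 0, 0, 0],
    [1, 0, 0, 0.15, 0, 0, 0],
    [1, 0, 0, 0, 0, 0, 0]
  ]
}}

```text
time: 5.68
ee_pos: [0.5371, 0.0524, 0.05]
tcp_rot: [179.9, 0.2, 170.0]
wrist_force: [0.9, -0.5, 14.1]
opening: -0.0003
```

{"fn": "arm_command", "kwargs": {
  "increments": [
    [1, 0, 0, -1.5, 0, 0, 0],
    [1, 0, 0, -2, 0, 0, 0],
    [1, -0.25, -2.0, 0, 0, 0, 0],
    [1, -0.25, -2.1, 0, 0, 0, 0],
    [1, -0.25, -2.1, 0, 0, 0, 0],
    [1, 0, 0, 0, 0, 0, 0]
  ]
}}

```text
time: 6.42
ee_pos: [0.5314, -0.0119, 0.082]
tcp_rot: [-180.0, -0.1, 169.8]
wrist_force: [0.2, 0.0, 0.3]
opening: 0.0001
```

```bash
python3 - <<'E'
from h import *
snap('side','s3');o=bot.get_obs();print(o['ee_pos'],o['wrist_force'])
cv2.imwrite('pics/c5.png',cv2.resize(cv2.imread('pics/s3.png')[170:310,220:360],None,fx=4,fy=4,interpolation=cv2.INTER_CUBIC))
E
```

```text
[ 0.53160894 -0.01116445  0.0821366 ] [ 0.23997814 -0.54014931  0.28413232]
```

View pics/c5.png

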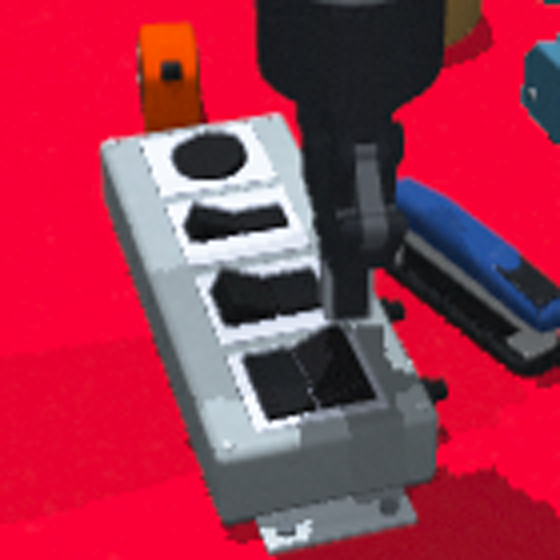

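The narrow (235,220) and medium (265,295) rockers are off and the wide one is still on. The round one (210,155) has not moved. I'll press the wide rocker.

{"fn": "arm_command", "kwargs": {
  "increments": [
    [1, 0, 0, 1, 0, 0, 0],
    [1, 0, 0, 0.7, 0, 0, 0],
    [1, 0, 0, 0.5, 0, 0, 0],
    [1, 0, 0, 0.5, 0, 0, 0],
    [1, 0, 0, 0.4, 0, 0, 0],
    [1, 0, 0, 0.25, 0, 0, 0],
    [1, 0, 0, 0.2, 0, 0, 0],
    [1, 0, 0, 0, 0, 0, 0]
  ]
}}

```text
time: 7.48
ee_pos: [0.534, -0.01, 0.05]
tcp_rot: [179.9, 0.3, 170.0]
wrist_force: [-1.7, -0.6, 18.0]
opening: 0.0001
```

{"fn": "arm_command", "kwargs": {
  "increments": [
    [1, 0, 0, -1.5, 0, 0, 0],
    [1, 0, 0, -4, 0, 0, 0],
    [1, 0, 0, -4, 0, 0, 0],
    [1, 2, 0, -4, 0, 0, 0],
    [1, 4, 0, -2, 0, 0, 0],
    [1, 4, 0, 0, 0, 0, 0],
    [1, 3, 0, 0, 0, 0, 0],
    [1, 0, 0, 0, 0, 0, 0]
  ]
}}

```text
time: 8.48
ee_pos: [0.403, 0.0127, 0.2032]
tcp_rot: [180.0, 0.1, 170.0]
wrist_force: [1.3, -1.0, -0.4]
opening: 0.0001
```

```bash
python3 - <<'E'
from h import *
snap('side','s4');o=bot.get_obs();print(o['ee_pos'],o['wrist_force'])
cv2.imwrite('pics/c6.png',cv2.resize(cv2.imread('pics/s4.png')[150:370,200:400],None,fx=2.7,fy=2.7,interpolation=cv2.INTER_CUBIC))
E
```

```text
[0.40399842 0.01259441 0.20288655] [ 0.55230298 -0.1150556   0.70963574]
```

View pics/c6.png

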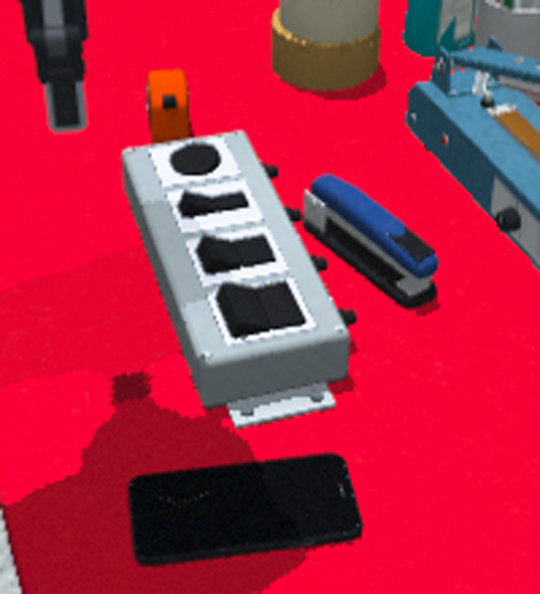

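The narrow (213,203), medium (237,252) and wide (262,308) rockers all have their near halves up and far halves level. The round one (195,158) has not moved, the bystanders are in place and the arm is clear.

```bash
python3 -c "
from workcell import bot
print(bot.job_done())"
```

```text
the job is handed in; nothing more can be done
None
```

The narrow, medium-width and wide rockers are off, pressed in that order with the closed fingertips, and the job is handed in at about 8.5 s of the 40 s allowed.

- **Presses:** each one ended on the hard stop at z = 0.050 m, with 19 N, 14 N and 18 N respectively.
- **Final picture:** all three rockers have their far half down. The round rocker looks unmoved, and the stapler, tape measure and phone look undisturbed. The arm is clear of everything.

I judged the rocker states and the bystanders by eye from the pictures and the force readings, as joint values can't be read. No check failed or disagreed.

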